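Shut and bolt the sample safe

TASK

The reference discs are back in the sample safe. Press its lid fully shut, then hold the red spring catch down with one fingertip while the other fingertip pushes the bolt's black knob all the way to the left, through the lid's hasp eye, keeping the catch down until the bolt is home. Then let go so that the catch springs up and locks the bolt; only press and push, do not force anything, and leave the small things round the safe where they are.

Things in the scene. Friction and masses are not known exactly. Their poses are not given: they have to be found in the camera images.
- safe: Grey steel sample safe fixed to the worktop, 210 (x) x 260 (y) x 80 mm high. Origin: centre of its underside; x axis to the back (to the hinge side), y axis to the left as seen from the robot side, z up. The front 82 mm (x -105 to -23 mm) is a closed deck, top at z = 80 mm, that carries bolt and catch; behind it is the foam-lined well under the lid.
- lid_angle (a joint): Lid angle (rad): 0 = shut, grows as its front edge rises; starts 0.3 to 0.6. Hinge line along the safe's y at safe x = 103, z = 83 mm, with friction (about 0.5 N m): it stays at any angle; a few newtons down near the front edge close it. Blue-grey plate 6 mm thick, top at z = 86 mm when shut, from x = -22 mm to the hinge, 258 mm wide.
- lid_press (a point): Point on the lid's top face 15 mm behind its front edge, 110 mm from the hinge line, at safe y = -20 mm: a good place to press. Moves with the lid.
- hasp_eye (a point): Middle of the steel eye on a strap in front of the lid, which takes the bolt. Eye 14 mm wide along y, opening 28 mm (x) x 16 mm (z), 4 mm thick straps. When the lid is shut it lies at safe [-69, 105, 95] mm, in line with the bolt, and its top is at z = 107 mm. The bolt hits it unless the lid is shut.
- bolt_slide (a joint): Travel of the bolt (m) to the safe's +y: 0 = withdrawn (starts 0 to 0.0015), 0.026 = end stop, home. Steel bar 24 x 6 mm at safe x = -69 mm, top at z = 98 mm, friction about 2 N. It has two notches for the catch's tooth, withdrawn and home, 2 mm play each way: the raised catch blocks the bolt, and can spring up only near 0 or at 0.0235 to 0.026.
- knob_top (a point): Centre of the top of the bolt's upright black knob: a cylinder 14 mm in diameter that stands 40 mm above the bolt (z = 98 to 138 mm). When withdrawn it is at safe [-69, -22, 138] mm; moves with the bolt. The right-hand bolt guide, 22 mm high over the deck, begins 48 mm to the right of the withdrawn knob's axis.
- bolt: The bolt as a solid body, bar and knob in one; its origin lies on the knob's axis at the mid-height of the bar (safe z = 95 mm), axes as the safe's. About 3 to 5 N on the knob slide it; at its end stop or when locked it is rigid, so stop by 20 N.
- catch_angle (a joint): Angle of the spring catch (rad): 0 = up (tooth in a notch, bolt locked), 0.21 = pressed down to its stop. The tooth is clear of the bolt from about 0.12. Hinge line parallel to y behind the bolt, at safe x = -33 mm, z = 110 mm. Springs up by itself when let go, if a notch is over the tooth.
- catch_press (a point): Point on top of the catch's red thumb plate, in the middle of its length along y, 14 mm from its front edge and 40 mm from its hinge line. When up it is at safe [-73, 45, 112] mm. Pressed to the stop this point goes down 8 mm. It takes about 2.5 N to start and 5 N to hold down here, more nearer the hinge line.
- catch: The red thumb plate over the bolt: 54 mm from front edge to hinge line, 58 mm long along y (safe y = 16 to 74 mm), 4 mm thick, level top at z = 112 mm when up. Long enough for a fingertip to slide left on it with the bolt. Its right end is 31 mm left of the withdrawn knob's face. Origin on the hinge line, mid-length.
- sample_cup: Loose white sample cup, 37 mm in diameter, 26 mm high; leave alone.
- sample_disc_b: Loose brass disc, 34 mm in diameter, 7 mm high; leave alone.
- loupe: Loose black loupe, 38 mm in diameter, 30 mm high; leave alone.
- tweezers: Loose steel tweezers, 129 mm long, lying flat right of the safe; leave alone.
- marker: Loose red and white marker pen, 135 mm long, lying flat left of the safe; leave alone.

How it is judged:
By the outcome, as a careful person would: the job done as asked, in the order asked, and still so for the second after the job is handed in, with the robot touching nothing.
It also fails if it takes over 45 s, if anything falls off the work surface, if the arm or the gripper's body presses on something with over 40 N, if the wrist force passes 120 N, or if a joint passes its speed limit or range.

ROBOT

A 6-joint arm with a two-finger parallel gripper is mounted at the origin on a cart in front of the work surface, level with it; the furniture and walls round the work are solid. World frame = base frame: x ahead of the robot, y to its left, z up, the work surface at z = 0. Lengths are in mm, angles in degrees, forces in N, time in s.
With the tool pointing down it reaches from about 350 to 850 mm from the base axis. Payload 8.1 kg.
Tool frame: the origin (TCP) lies midway between the tips of the shut fingers; the grasp point (between the pads) lies 19 mm behind it (r.tcp_to_grasp is the distance from the TCP to the grasp point, in mm); z points along the fingers, y is the direction in which the jaws open and shut (so a half turn about z gives the same grasp; the last joint's range is limited). The gripper opens to 85 mm and grips with 20 to 120 N. Pads are 22 mm wide; open, the fingers measure 114 mm over their backs; the gripper's body (76 mm by 85 mm) begins 54 mm behind the grasp point. The pads swing forward as they close: fully open they stand 13 mm farther back than shut.
Start: joints at [-69.866, 7.471, 85.268, -0, 87.261, -4.893], TCP at [253.845, -543.662, 231.292] pointing down, gripper open.
Joint ranges: [-169.43, 169.43], [-51.17, 129.36], [1.28, 143.12], [-76.62, 256.62], [0, 156.53], [-152.29, 152.29]. Speed limits (degrees/s): [136.94, 136.94, 159.86, 180, 180, 180].

INTERFACE

Orientations are given as [roll, pitch, yaw] about the fixed x, y, z axes, in that order (R = Rz(yaw) Ry(pitch) Rx(roll)).
In Python, from bench import r gives the robot as it stands.
- The arm moves only by the tool jog_arm, never from a script. Its argument "targets" is a list of rows, each a list of 7 numbers: the shift along the tool's x, y, z in m, then the turn, a rotation vector about the tool's x, y, z in rad, then the closure, from 0 (fully open) to 1 (shut). In form: [[dx, dy, dz, wx, wy, wz, claw], ...]. A call has 1 to 5 rows; each row is the pose to reach, as a shift and turn from the pose commanded when the call began, along the tool's axes at that moment; what a row does not reach only later rows make up. A row lasts 1/12 s, in which the tool goes at most 41.7 mm and 7.16 degrees, less where a joint would pass 70% of its speed; a pose out of reach is approached as far as the arm can. A call with a gripper value outside its range is refused whole. The fingers move at their own pace and stop on an object; "newtons" is the grip in N (left out, the last holds). Time passes only in rows, so rows that repeat a pose let the fingers close. It gives the time, the measured TCP pose, the force and the opening at its end, in the units of the state.
- r.sense(): the state, without advancing time (a new reading comes with each control period).
- r.snapshot(name): name is "side" or "top"; returns a dict with "pixels" (420x560x3 uint8, red, green, blue), "fx", "fy", "cx", "cy" (pixels), "dist" ([k1, k2, p1, p2, k3] as OpenCV has them; the pictures are not rectified), "origin" and "attitude" of the camera in the world. Camera axes: x right, y down, z forward; pixel columns grow to the right and rows downward; lengths in mm; the calibration is good to about 2 mm. A picture is of the moment at which its call begins. There is no depth.
- r.hand_in(): hands the job in, once; it reports no verdict.
The state is a dict: "time": time; "joint_pos": joint angles; "qd": joint speeds; "joint_efforts": joint torques, N m; "tool_pos": TCP position; "tcp_rot": TCP orientation; "ft_force": force on the tool from outside, world axes, zero at the start; "wrist_torque": the same for the moment, N m; "finger_gap": finger opening in mm.
Only numpy, scipy, OpenCV 4.12 (cv2) and the standard library are available. Lean on these libraries where they do the work, as an engineer would, in place of code of your own. Each camera call takes 0.05 s, during which the arm holds its last target.

## Working session

There is one attempt and no reset: what is moved stays moved. The work goes in short steps, Python scripts to look and compute and a tool call to move; the robot and the scene stay as the last step left them, time stands still between calls to the robot, and variables do not carry over. Pictures are saved under pics/ and viewed, and the job is handed in when it is done.

Besides the shell and the picture viewer there is one more tool, called after ">>>" as name(argument=value, ...) on one line, values as JSON. jog_arm: Moves the arm, as the interface text tells. Its arguments: {"type":"object","properties":{"targets":{"type":"array","items":{"type":"array","items":{"type":"number"}}},"newtons":{"type":"number"}},"required":["targets"]}

```bash
ls; mkdir -p pics
python3 - <<'E'
from bench import r
import cv2,numpy as np
print(r.sense())
for n in("side","top"):
    s=r.snapshot(n); cv2.imwrite(f"pics/{n}0.png",s["pixels"][:,:,::-1])
    print(n,{k:v for k,v in s.items() if k!="pixels"})
E
```

```text
pics
{'time': 0.0, 'joint_pos': array([-6.98662709e+01,  7.51481914e+00,  8.53303921e+01,  7.56483204e-04,
        8.72622573e+01, -4.89075531e+00]), 'qd': array([-0.10620876, -0.01159454,  0.00951682,  0.08710822, -0.05120089,
        0.14041561]), 'joint_efforts': array([-5.81882687e-04, -5.69396853e+01, -5.00550091e+01, -3.13244709e-04,
        1.49967842e-02, -2.86931801e-06]), 'tool_pos': array([ 253.65589097, -543.12565597,  230.23679024]), 'tcp_rot': array([-1.79892987e+02, -9.91515183e-03,  2.50244383e+01]), 'ft_force': array([-0.62720213,  0.29561304, -1.21131166]), 'wrist_torque': array([ 0.02582151, -0.00087672,  0.02408613]), 'finger_gap': 85.74018134878894}
side {'fx': 433.54780680723394, 'fy': 433.54780680723394, 'cx': 274.36000199088187, 'cy': 216.80059029030807, 'dist': array([-0.02009306,  0.        ,  0.        ,  0.        ,  0.        ]), 'origin': array([405.76881311, 933.58788117, 772.13108753]), 'attitude': array([-123.58350276,    0.89327815, -172.56192798])}
top {'fx': 468.8742969522458, 'fy': 468.8742969522458, 'cx': 277.7152765610363, 'cy': 204.7101371318789, 'dist': array([-0.08196061,  0.        ,  0.        ,  0.        ,  0.        ]), 'origin': array([ 372.31884968,  -40.92354985, 1650.62659532]), 'attitude': array([-172.55220892,    0.95472719,  -90.24830414])}
```

View pics/side0.png

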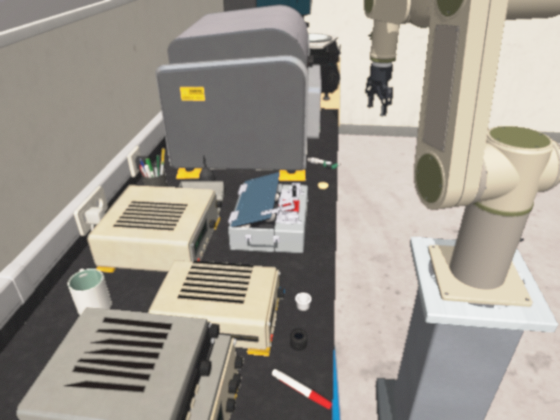

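View pics/top0.png

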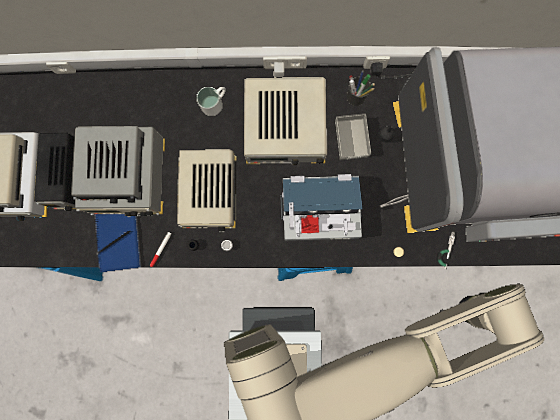

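Run:
```python
import cv2
a=cv2.imread("pics/top0.png");cv2.imwrite("pics/top0z.png",cv2.resize(a[60:220,180:380],None,fx=4,fy=3.75*4/3.75,interpolation=2)[:600])
a=cv2.imread("pics/side0.png");cv2.imwrite("pics/side0z.png",cv2.resize(a[170:320,200:400],None,fx=4,fy=4,interpolation=2))
```

```text
(no output)
```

View pics/top0z.png

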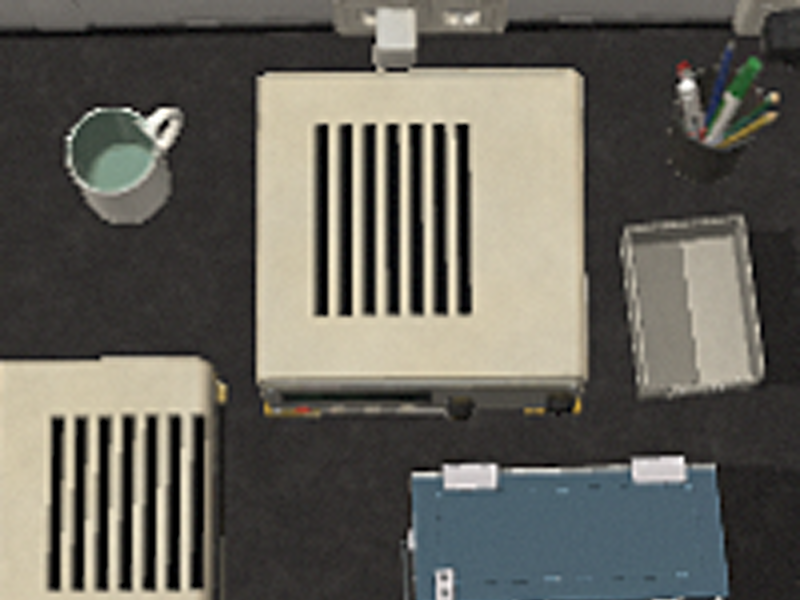

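View pics/side0z.png

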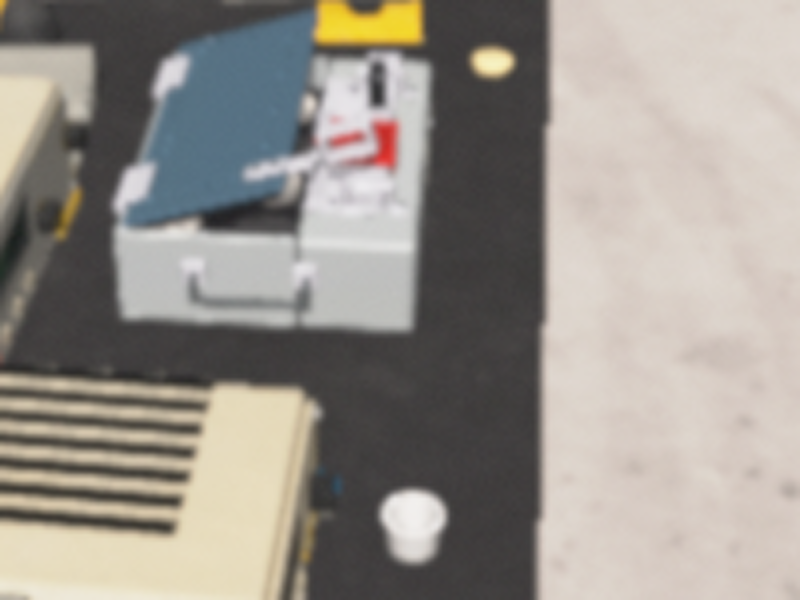

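Run:
```python
import cv2
a=cv2.imread("pics/top0.png");cv2.imwrite("pics/top0y.png",cv2.resize(a[165:255,270:375],None,fx=6,fy=6,interpolation=cv2.INTER_CUBIC))
a=cv2.imread("pics/side0.png");cv2.imwrite("pics/side0y.png",cv2.resize(a[165:260,220:320],None,fx=6,fy=6,interpolation=cv2.INTER_CUBIC))
```

```text
(no output)
```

View pics/top0y.png

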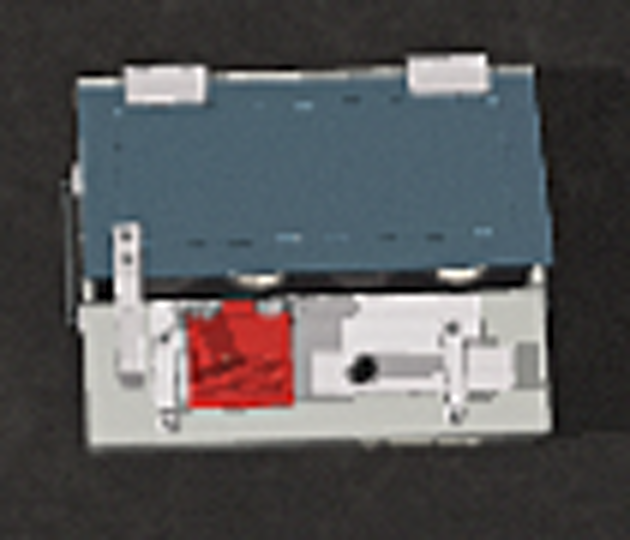

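View pics/side0y.png

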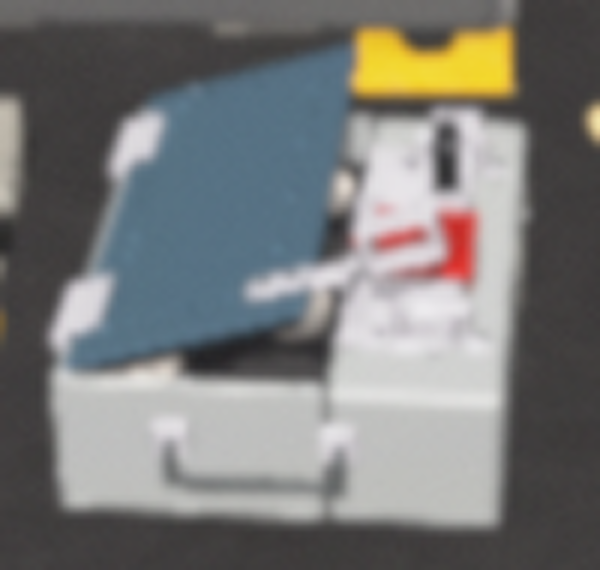

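```bash
cat > h.py <<'E'
import cv2,numpy as np
from scipy.spatial.transform import Rotation as R
from scipy.optimize import least_squares
def cam(s):
    K=np.array([[s["fx"],0,s["cx"]],[0,s["fy"],s["cy"]],[0,0,1]]);Rw=R.from_euler("xyz",s["attitude"],degrees=True).as_matrix()
    return K,np.array(s["dist"]),Rw,np.array(s["origin"])
def proj(c,P):
    K,d,Rw,o=c; return cv2.projectPoints(np.atleast_2d(P).astype(float),cv2.Rodrigues(Rw.T)[0],-Rw.T@o,K,d)[0][:,0]
def ray(c,uv):
    K,d,Rw,o=c; p=cv2.undistortPoints(np.array([[uv]],float),K,d)[0,0]; v=Rw@np.array([p[0],p[1],1]); return o,v/np.linalg.norm(v)
def onz(c,uv,z):
    o,v=ray(c,uv); return o+v*(z-o[2])/v[2]
def tri(c1,u1,c2,u2):
    A=[];b=[]
    for c,u in((c1,u1),(c2,u2)):
        o,v=ray(c,u);M=np.eye(3)-np.outer(v,v);A.append(M);b.append(M@o)
    return np.linalg.lstsq(np.vstack(A),np.hstack(b),rcond=None)[0]
E
cat > m1.py <<'E'
from bench import r
from h import *
T=cam(r.snapshot("top"));S=cam(r.snapshot("side"))
tz=lambda x,y:((x+.5)/6-.5+270,(y+.5)/6-.5+165)
sz=lambda x,y:((x+.5)/6-.5+220,(y+.5)/6-.5+165)
obs=[(T,tz(188,407),(-87,74,112)),(T,tz(295,406),(-87,16,112)),(T,tz(365,366),(-69,-21.5,138)),
(T,tz(551,432),(-105,-130,80)),(T,tz(88,445),(-105,130,80)),
(T,tz(77,82),(105,130,80)),(T,tz(533,68),(105,-130,80)),
(S,sz(501,403),(-105,130,80)),(S,sz(498,525),(-105,130,0)),(S,sz(62,508),(105,130,0)),(S,sz(527,122),(-105,-130,80)),(S,sz(448,126),(-69,-21.5,138)),(S,sz(474,278),(-87,74,112)),(S,sz(475,211),(-87,16,112))]
def w(p,q):
    a=p[2];x,y,z=q;return np.array([p[0]+x*np.cos(a)-y*np.sin(a),p[1]+x*np.sin(a)+y*np.cos(a),z])
def f(p): return np.concatenate([(proj(c,w(p,q))[0]-u) for c,u,q in obs])
s=least_squares(f,[500,-40,0],loss="soft_l1")
print(s.x,np.degrees(s.x[2]));print(f(s.x).reshape(-1,2).round(2))
for c,u,q in obs: print(onz(c,u,q[2]).round(1),w(s.x,q).round(1))
print(tri(T,tz(365,366),S,sz(448,126)))
# lid front left corner / angle
print("lidFR",tri(T,tz(551,265),S,sz(352,45)))
E
python3 m1.py
```

```text
[ 5.70319256e+02 -1.64004382e+02  1.88218176e-02] 1.0784107130150244
[[-0.09 -0.18]
 [-0.26 -0.45]
 [ 0.03 -0.22]
 [ 0.13  0.15]
 [-0.3  -0.05]
 [-0.   -1.25]
 [ 0.29 -0.83]
 [ 0.31 -0.47]
 [ 0.2   2.09]
 [ 0.31  0.78]
 [ 0.42 -0.09]
 [ 0.25 -0.41]
 [-0.24 -0.75]
 [ 0.88 -0.26]]
[481.4 -91.9 112. ] [481.9 -91.7 112. ]
[ 481.5 -150.5  112. ] [ 483.  -149.6  112. ]
[ 501.  -186.7  138. ] [ 501.7 -186.8  138. ]
[ 468.3 -295.5   80. ] [ 467.8 -296.    80. ]
[462.7 -37.   80. ] [462.9 -36.   80. ]
[668.5 -32.   80. ] [672.9 -32.1  80. ]
[ 674.9 -290.9   80. ] [ 677.7 -292.    80. ]
[463.6 -33.7  80. ] [462.9 -36.   80. ]
[464.2 -45.5   0. ] [462.9 -36.    0. ]
[674.5 -35.6   0. ] [672.9 -32.1   0. ]
[ 469.1 -295.3   80. ] [ 467.8 -296.    80. ]
[ 502.3 -184.3  138. ] [ 501.7 -186.8  138. ]
[480.9 -87.8 112. ] [481.9 -91.7 112. ]
[ 485.5 -147.9  112. ] [ 483.  -149.6  112. ]
[ 501.8120285  -186.79937494  136.53536775]
lidFR [ 560.06450466 -290.63973461  123.94321577]
```

```bash
cat > d.py <<'E'
import sys
from bench import r
from h import *
# target in SAFE frame mm (x,y,z), or w x y z
s=r.sense();P=(570.3,-164.0,np.radians(1.08))
a=sys.argv[1:];world=a[0]=='w'
if world:a=a[1:]
x,y,z=map(float,a)
if not world: x,y=P[0]+x*np.cos(P[2])-y*np.sin(P[2]),P[1]+x*np.sin(P[2])+y*np.cos(P[2])
Rt=R.from_euler("xyz",s["tcp_rot"],degrees=True)
print("t",s["time"],"tcp",s["tool_pos"].round(1),s["tcp_rot"].round(2),"F",s["ft_force"].round(1),"gap",s["finger_gap"])
print("target",x,y,z,"d(m)",(Rt.inv().apply(np.array([x,y,z])-s["tool_pos"])/1000).round(4))
g=R.from_euler("xyz",[180,0,1.08],degrees=True)
print("rotvec",(Rt.inv()*g).as_rotvec().round(4))
ti=np.array([P[0],P[1]]);c,n=np.cos(P[2]),np.sin(P[2]);q=s["tool_pos"][:2]-ti
print("tcp in safe",(c*q[0]+n*q[1]).round(1),(-n*q[0]+c*q[1]).round(1))
E
python3 d.py w 380 -190 231
```

```text
t 0.2 tcp [ 253.7 -543.3  230.6] [-1.7993e+02 -1.0000e-02  2.5020e+01] F [ 0.1  0.1 -0.8] gap 85.38338068933176
target 380.0 -190.0 231.0 d(m) [ 0.2639 -0.2668 -0.    ]
rotvec [-1.200e-03  1.000e-04  4.179e-01]
tcp in safe -323.7 -373.3
```

>>> jog_arm(targets=[[0.03,-0.03,0,0,0,0.08,0.5],[0.06,-0.06,0,0,0,0.16,1],[0.09,-0.09,0,0,0,0.25,1],[0.12,-0.12,0,0,0,0.33,1],[0.15,-0.15,0,0,0,0.418,1]], newtons=40)

```text
time: 0.62
tool_pos: [325.1, -346.0, 230.9]
tcp_rot: [-180.0, 0.0, 0.8]
ft_force: [2.1, -0.6, 1.4]
finger_gap: 25.6
```

```bash
python3 d.py w 380 -190 231
```

```text
t 0.6167 tcp [ 325.1 -346.   230.9] [-1.7998e+02  1.0000e-02  8.1000e-01] F [ 2.1 -0.6  1.4] gap 25.618858010212552
target 380.0 -190.0 231.0 d(m) [ 0.0571 -0.1552 -0.    ]
rotvec [-0.0004  0.0001 -0.0046]
tcp in safe -248.6 -177.4
```

>>> jog_arm(targets=[[0.014,-0.039,0,0,0,0,1],[0.028,-0.078,0,0,0,0,1],[0.042,-0.116,0,0,0,0,1],[0.06,-0.15,0,0,0,0,1],[0.1,-0.156,0,0,0,0,1]])

```text
time: 1.03
tool_pos: [419.7, -185.1, 231.0]
tcp_rot: [-179.9, 0.1, 1.2]
ft_force: [-0.9, -1.8, 0.2]
finger_gap: 0.1
```

>>> jog_arm(targets=[[0.035,0,0,0,0,0,1],[0.07,0,0,0,0,0,1],[0.105,0,0.02,0,0,0,1],[0.143,0,0.05,0,0,0,1],[0.143,0,0.05,0,0,0,1]])

```text
time: 1.45
tool_pos: [566.1, -185.4, 173.7]
tcp_rot: [-179.8, 0.4, 1.2]
ft_force: [-0.9, 0.1, -3.0]
finger_gap: 0.0
```

```bash
python3 d.py -4 -20 140;python3 - <<'E'
from bench import r
import cv2,numpy as np
t=r.snapshot("top")["pixels"][165:255,270:375,::-1];s=r.snapshot("side")["pixels"][155:255,220:325,::-1]
z=lambda a:cv2.resize(a,(400,380),interpolation=2)
cv2.imwrite("pics/b1.png",np.hstack([z(t),z(s)]))
E
```

```text
t 1.45 tcp [ 566.1 -185.4  173.7] [-179.76    0.42    1.17] F [-0.9  0.1 -3. ] gap 0.03759674196648008
target 566.6776793847848 -184.0718408064778 140.0 d(m) [ 0.0009 -0.0011  0.0337]
rotvec [-0.0042  0.0073  0.0015]
tcp in safe -4.6 -21.3
```

View pics/b1.png

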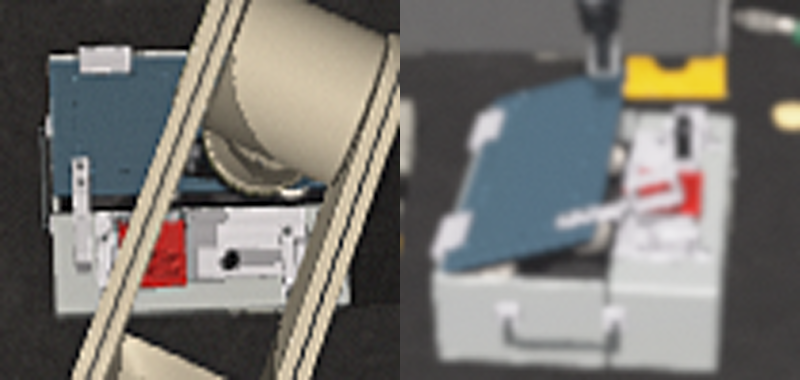

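The closed fingers hover behind the lid's front edge (fingertips at about (605,70) in the right-hand panel). I'll now press down.

>>> jog_arm(targets=[[0,0,0.01,0,0,0,1],[0,0,0.02,0,0,0,1],[0,0,0.03,0,0,0,1],[0,0,0.04,0,0,0,1],[0,0,0.045,0,0,0,1]])

```text
time: 1.97
tool_pos: [563.9, -187.3, 135.0]
tcp_rot: [-180.0, 0.0, 1.0]
ft_force: [0.1, -0.1, -0.2]
finger_gap: -0.2
```

>>> jog_arm(targets=[[0,0,0.005,0,0,0,1],[0,0,0.01,0,0,0,1],[0,0,0.015,0,0,0,1],[0,0,0.02,0,0,0,1],[0,0,0.025,0,0,0,1]])

```text
time: 2.38
tool_pos: [565.3, -187.5, 111.3]
tcp_rot: [180.0, -0.0, 1.1]
ft_force: [-1.4, -0.6, 2.4]
finger_gap: -0.0
```

>>> jog_arm(targets=[[0,0,0.005,0,0,0,1],[0,0,0.009,0,0,0,1],[0,0,0.013,0,0,0,1],[0,0,0.017,0,0,0,1],[0,0,0.02,0,0,0,1]])

```text
time: 2.8
tool_pos: [564.9, -187.3, 90.7]
tcp_rot: [-180.0, 0.0, 1.1]
ft_force: [-0.7, -0.1, 1.9]
finger_gap: 0.3
```

>>> jog_arm(targets=[[0,0,0.001,0,0,0,1],[0,0,0.002,0,0,0,1],[0,0,0.003,0,0,0,1],[0,0,0.004,0,0,0,1]])

```text
time: 3.13
tool_pos: [565.1, -187.3, 87.4]
tcp_rot: [180.0, -0.0, 1.1]
ft_force: [-1.6, -0.5, 2.2]
finger_gap: 0.0
```

>>> jog_arm(targets=[[0,0,0.001,0,0,0,1],[0,0,0.001,0,0,0,1],[0,0,0.002,0,0,0,1],[0,0,0.002,0,0,0,1]])

```text
time: 3.47
tool_pos: [565.2, -187.4, 86.0]
tcp_rot: [180.0, -0.0, 1.1]
ft_force: [-3.2, 0.2, 6.3]
finger_gap: -0.0
```

>>> jog_arm(targets=[[0,0,0.001,0,0,0,1],[0,0,0.001,0,0,0,1],[0,0,0.002,0,0,0,1],[0,0,0.002,0,0,0,1]])

```text
time: 3.8
tool_pos: [565.3, -187.4, 85.9]
tcp_rot: [180.0, -0.0, 1.1]
ft_force: [-10.7, 4.4, 20.6]
finger_gap: -0.1
```

>>> jog_arm(targets=[[0,0,-0.002,0,0,0,1],[0,0,-0.01,0,0,0,1],[0,0,-0.04,0,0,0,0.7],[0,0,-0.08,0,0,0,0.5],[0,0,-0.1,0,0,0,0.35]])

```text
time: 4.22
tool_pos: [566.3, -187.8, 187.8]
tcp_rot: [179.9, -0.2, 1.1]
ft_force: [0.9, -0.4, 0.3]
finger_gap: 36.0
```

>>> jog_arm(targets=[[-0.02,0,0,0,0,0,0.35],[-0.04,-0.01,0,0,0,0,0.35],[-0.06,-0.02,0,0,0,0,0.35],[-0.071,-0.021,0,0,0,0,0.35],[-0.071,-0.021,0,0,0,0,0.35]])

```text
time: 4.63
tool_pos: [492.2, -167.2, 183.5]
tcp_rot: [-180.0, 0.0, 1.1]
ft_force: [-0.0, 0.3, 0.4]
finger_gap: 56.0
```

```bash
cat > look.py <<'E'
import sys
from bench import r
import cv2,numpy as np
t=r.snapshot("top")["pixels"][165:255,270:375,::-1];s=r.snapshot("side")["pixels"][155:255,220:325,::-1]
z=lambda a,w:cv2.resize(a,(w,int(w*a.shape[0]/a.shape[1])),interpolation=2)
a,b=z(t,300),z(s,500);h=np.zeros((b.shape[0],800,3),np.uint8);h[:a.shape[0],:300]=a;h[:,300:]=b
cv2.imwrite("pics/%s.png"%sys.argv[1],h)
E
python3 look.py b2; python3 d.py -76 5 125
```

```text
t 4.7333 tcp [ 494.  -167.8  183.8] [ 1.7997e+02 -7.0000e-02  1.0600e+00] F [ 0.4 -0.3  0.9] gap 55.68404377800729
target 494.21925902048145 -160.433369656467 125.0 d(m) [ 0.0003 -0.0074  0.0588]
rotvec [ 0.0005 -0.0012 -0.0003]
tcp in safe -76.4 -2.4
```

View pics/b2.png

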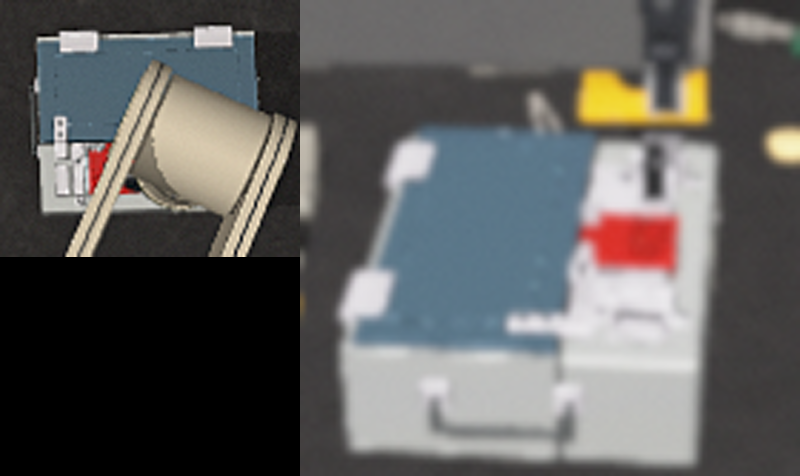

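>>> jog_arm(targets=[[0,0.0035,0,0,0,0,0.35],[0,0.0035,0.015,0,0,0,0.35],[0,0.0035,0.03,0,0,0,0.35],[0,0.0035,0.045,0,0,0,0.35],[0,0.0035,0.058,0,0,0,0.35]])

```text
time: 5.15
tool_pos: [494.2, -171.5, 124.2]
tcp_rot: [-180.0, 0.0, 1.1]
ft_force: [-0.1, -0.2, 0.1]
finger_gap: 55.7
```

>>> jog_arm(targets=[[0,0,0,0,0,0,0.35]])

```text
time: 5.23
tool_pos: [492.3, -170.6, 121.9]
tcp_rot: [-179.9, 0.3, 1.1]
ft_force: [0.4, 1.1, -0.4]
finger_gap: 55.5
```

```bash
python3 look.py b3; python3 d.py -76 -6 112
```

```text
t 5.3333 tcp [ 493.6 -171.2  124.8] [-1.7996e+02  7.0000e-02  1.0700e+00] F [ 0.8 -0.3  0.4] gap 55.34692799152278
target 494.42659185735096 -171.43141553265588 112.0 d(m) [0.0008 0.0003 0.0128]
rotvec [-0.0007  0.0013 -0.0001]
tcp in safe -76.8 -5.7
```

View pics/b3.png

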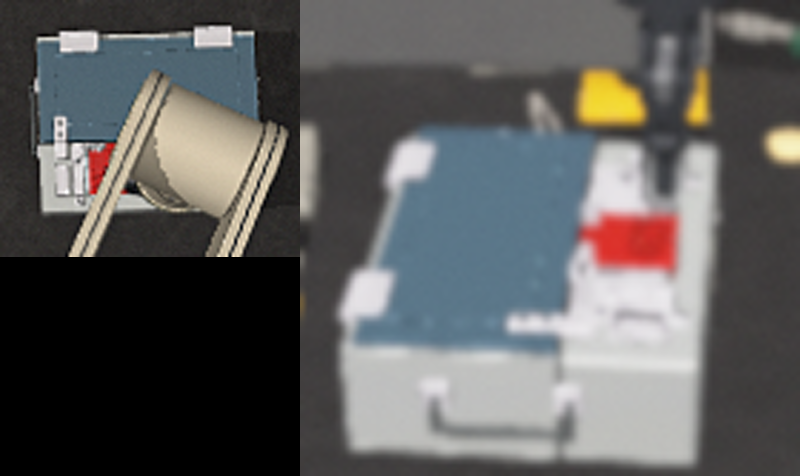

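Run:
```python
from bench import r
from h import *
S=cam(r.snapshot("side"))
P=(570.3,-164.0,np.radians(1.08))
for q in [(-76,22,130),(-76,37,130),(-76,37,125),(-87,37,130),(-76,-24,138),(-87,16,112)]:
    x,y,z=q;w=[P[0]+x*np.cos(P[2])-y*np.sin(P[2]),P[1]+x*np.sin(P[2])+y*np.cos(P[2]),z]
    u=proj(S,w)[0]; print(q,(u-[220,155])*500/105+[300,0])
```

```text
(-76, 22, 130) [660.99651454 190.81935592]
(-76, 37, 130) [659.25672027 203.5316066 ]
(-76, 37, 125) [659.1634998  210.64270616]
(-87, 37, 130) [677.53637837 204.33721334]
(-76, -24, 138) [666.28930608 142.1949363 ]
(-87, 16, 112) [679.22240535 211.84240716]
```

>>> jog_arm(targets=[[0.001,0,0.003,0,0,0,0.35],[0.001,0,0.006,0,0,0,0.35],[0.001,0,0.009,0,0,0,0.35],[0.001,0,0.011,0,0,0,0.35],[0.001,0,0.013,0,0,0,0.35]])

```text
time: 5.8
tool_pos: [494.7, -171.1, 112.1]
tcp_rot: [-180.0, -0.0, 1.1]
ft_force: [0.0, 0.8, -0.1]
finger_gap: 55.6
```

>>> jog_arm(targets=[[0,0,0.001,0,0,0,0.35],[0,0,0.002,0,0,0,0.35],[0,0,0.003,0,0,0,0.35],[0,0,0.004,0,0,0,0.35],[0,0,0.004,0,0,0,0.35]])

```text
time: 6.22
tool_pos: [494.6, -171.1, 108.1]
tcp_rot: [-180.0, 0.0, 1.1]
ft_force: [-0.8, 0.6, 0.2]
finger_gap: 55.7
```

>>> jog_arm(targets=[[0,0,0.001,0,0,0,0.35],[0,0,0.002,0,0,0,0.35],[0,0,0.002,0,0,0,0.35]])

```text
time: 6.47
tool_pos: [494.7, -171.1, 106.3]
tcp_rot: [-180.0, -0.0, 1.1]
ft_force: [-0.9, 0.2, 2.5]
finger_gap: 55.7
```

>>> jog_arm(targets=[[0,0,0.001,0,0,0,0.35],[0,0,0.002,0,0,0,0.35],[0,0,0.002,0,0,0,0.35]])

```text
time: 6.72
tool_pos: [494.8, -171.2, 104.3]
tcp_rot: [180.0, -0.0, 1.1]
ft_force: [-1.6, 0.0, 2.8]
finger_gap: 55.5
```

>>> jog_arm(targets=[[0,0,0.001,0,0,0,0.35],[0,0,0.0015,0,0,0,0.35],[0,0,0.0015,0,0,0,0.35]])

```text
time: 6.97
tool_pos: [494.8, -171.2, 102.8]
tcp_rot: [180.0, -0.0, 1.1]
ft_force: [-1.2, 0.9, 3.0]
finger_gap: 55.6
```

>>> jog_arm(targets=[[0,0,0.001,0,0,0,0.35],[0,0,0.0015,0,0,0,0.35],[0,0,0.0015,0,0,0,0.35]])

```text
time: 7.22
tool_pos: [494.9, -171.2, 101.4]
tcp_rot: [180.0, -0.0, 1.1]
ft_force: [-0.2, -0.4, 4.7]
finger_gap: 55.7
```

>>> jog_arm(targets=[[0,0,0.0005,0,0,0,0.35],[0,0,0.001,0,0,0,0.35],[0,0,0.001,0,0,0,0.35]])

```text
time: 7.47
tool_pos: [495.0, -171.2, 100.4]
tcp_rot: [180.0, -0.0, 1.1]
ft_force: [-0.0, 0.7, 4.3]
finger_gap: 55.5
```

>>> jog_arm(targets=[[0,0,0.0005,0,0,0,0.35],[0,0,0.001,0,0,0,0.35],[0,0,0.001,0,0,0,0.35]])

```text
time: 7.72
tool_pos: [495.1, -171.2, 99.8]
tcp_rot: [180.0, -0.1, 1.1]
ft_force: [-0.2, 0.3, 8.5]
finger_gap: 55.6
```

>>> jog_arm(targets=[[0,0,0.0005,0,0,0,0.35],[0,0,0.001,0,0,0,0.35],[0,0,0.001,0,0,0,0.35]])

```text
time: 7.97
tool_pos: [495.3, -171.2, 99.5]
tcp_rot: [180.0, -0.1, 1.1]
ft_force: [-3.7, 1.5, 12.3]
finger_gap: 55.4
```

```bash
python3 look.py b4; python3 d.py -76 -6 112
```

```text
t 8.0667 tcp [ 495.3 -171.3   99.5] [ 1.7998e+02 -7.0000e-02  1.0800e+00] F [-2.5  2.3 11.7] gap 55.480771354821165
target 494.42659185735096 -171.43141553265588 112.0 d(m) [-0.0009  0.0002 -0.0125]
rotvec [ 0.0003 -0.0012  0.0001]
tcp in safe -75.1 -5.8
```

View pics/b4.png

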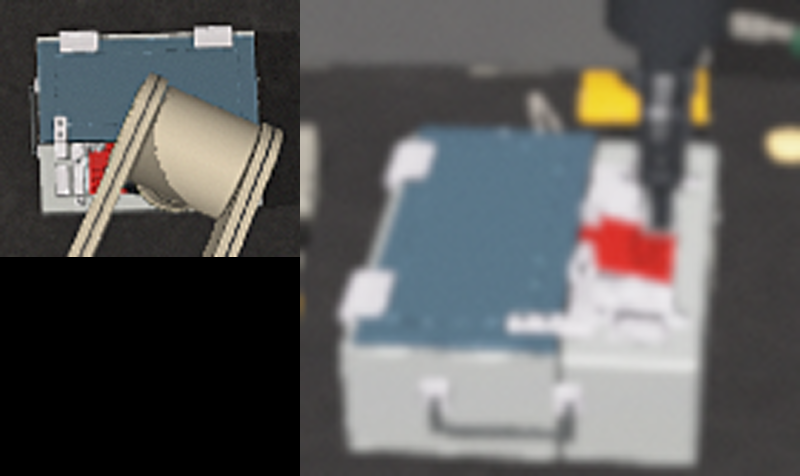

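The catch is visibly tilted down to its stop, with the fingertip at about (660,220). I'll slide left next.

>>> jog_arm(targets=[[0,-0.001,0,0,0,0,0.35],[0,-0.003,0,0,0,0,0.35],[0,-0.005,0,0,0,0,0.35],[0,-0.007,0,0,0,0,0.35],[0,-0.009,0,0,0,0,0.35]])

```text
time: 8.48
tool_pos: [495.3, -164.3, 99.8]
tcp_rot: [179.8, -0.1, 1.0]
ft_force: [-2.1, -7.9, 9.9]
finger_gap: 55.7
```

```bash
python3 look.py b5; python3 d.py -76 25 100
```

```text
t 8.5833 tcp [ 495.3 -164.    99.8] [ 1.7979e+02 -1.1000e-01  1.0600e+00] F [-2.4 -6.8 10. ] gap 55.53925672831762
target 493.8422902261733 -140.4369226088508 100.0 d(m) [-0.001  -0.0236 -0.0003]
rotvec [ 0.0036 -0.0018 -0.0004]
tcp in safe -75.0 1.4
```

View pics/b5.png

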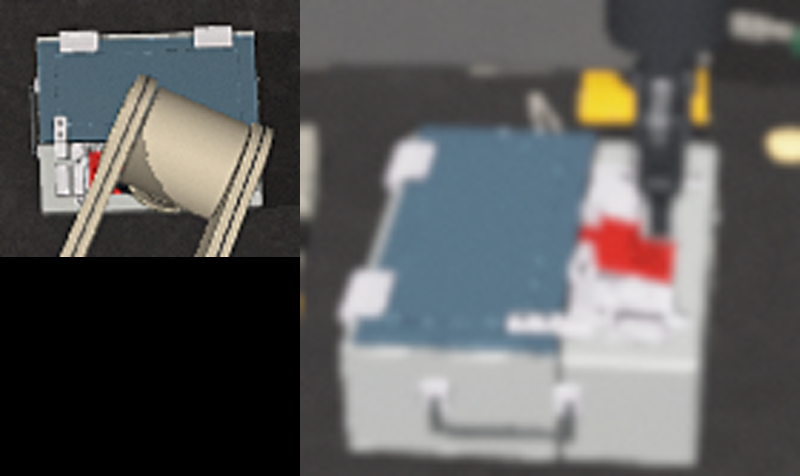

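>>> jog_arm(targets=[[0,-0.002,0,0,0,0,0.35],[0,-0.004,0,0,0,0,0.35],[0,-0.006,0,0,0,0,0.35],[0,-0.008,0,0,0,0,0.35]])

```text
time: 8.92
tool_pos: [495.1, -156.7, 99.8]
tcp_rot: [179.7, -0.1, 1.0]
ft_force: [-3.1, -10.6, 9.1]
finger_gap: 55.4
```

>>> jog_arm(targets=[[0,-0.002,0,0,0,0,0.35],[0,-0.004,0,0,0,0,0.35],[0,-0.006,0,0,0,0,0.35],[0,-0.008,0,0,0,0,0.35]])

```text
time: 9.25
tool_pos: [494.9, -148.7, 99.8]
tcp_rot: [179.7, -0.1, 1.0]
ft_force: [-2.6, -9.9, 10.3]
finger_gap: 55.5
```

>>> jog_arm(targets=[[0,-0.001,0,0,0,0,0.35],[0,-0.002,0,0,0,0,0.35],[0,-0.003,0,0,0,0,0.35],[0,-0.003,0,0,0,0,0.35]])

```text
time: 9.58
tool_pos: [494.8, -145.5, 99.8]
tcp_rot: [179.8, -0.1, 1.0]
ft_force: [-3.9, -8.6, 10.5]
finger_gap: 55.7
```

```bash
python3 look.py b6; python3 d.py -76 25 100
```

```text
t 9.6833 tcp [ 494.8 -145.5   99.8] [ 1.7977e+02 -9.0000e-02  1.0400e+00] F [-2.6 -8.5 10.7] gap 55.016770648314925
target 493.8422902261733 -140.4369226088508 100.0 d(m) [-0.0009 -0.005  -0.0002]
rotvec [ 0.004  -0.0016 -0.0006]
tcp in safe -75.1 20.0
```

View pics/b6.png

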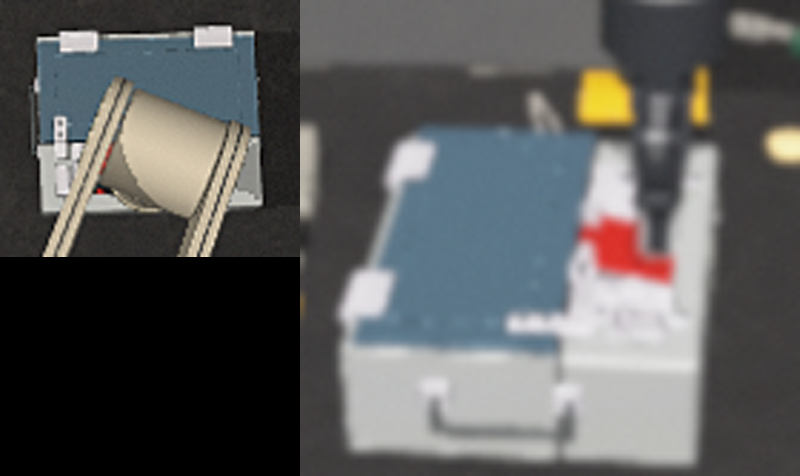

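Still sliding freely, with about 5 mm to go.

>>> jog_arm(targets=[[0,-0.001,0,0,0,0,0.35],[0,-0.002,0,0,0,0,0.35],[0,-0.003,0,0,0,0,0.35],[0,-0.003,0,0,0,0,0.35]])

```text
time: 10.02
tool_pos: [494.8, -142.5, 99.8]
tcp_rot: [179.8, -0.1, 1.0]
ft_force: [-3.3, -9.3, 11.4]
finger_gap: 55.4
```

>>> jog_arm(targets=[[0,-0.0005,0,0,0,0,0.35],[0,-0.001,0,0,0,0,0.35],[0,-0.001,0,0,0,0,0.35]])

```text
time: 10.27
tool_pos: [494.7, -141.5, 99.8]
tcp_rot: [179.8, -0.1, 1.0]
ft_force: [-3.1, -9.0, 10.7]
finger_gap: 55.7
```

>>> jog_arm(targets=[[0,-0.0005,0,0,0,0,0.35],[0,-0.001,0,0,0,0,0.35],[0,-0.001,0,0,0,0,0.35]])

```text
time: 10.52
tool_pos: [494.7, -140.5, 99.8]
tcp_rot: [179.8, -0.1, 1.0]
ft_force: [-3.1, -9.1, 10.3]
finger_gap: 55.3
```

>>> jog_arm(targets=[[0,-0.0005,0,0,0,0,0.35],[0,-0.001,0,0,0,0,0.35],[0,-0.001,0,0,0,0,0.35]])

```text
time: 10.77
tool_pos: [494.7, -139.7, 99.8]
tcp_rot: [179.7, -0.1, 1.0]
ft_force: [-3.5, -9.5, 10.0]
finger_gap: 55.2
```

>>> jog_arm(targets=[[0,-0.0005,0,0,0,0,0.35],[0,-0.001,0,0,0,0,0.35],[0,-0.001,0,0,0,0,0.35]])

```text
time: 11.02
tool_pos: [494.7, -139.5, 99.8]
tcp_rot: [179.7, -0.1, 1.0]
ft_force: [-3.6, -14.4, 10.0]
finger_gap: 55.8
```

>>> jog_arm(targets=[[0,-0.0005,0,0,0,0,0.35],[0,-0.001,0,0,0,0,0.35],[0,-0.001,0,0,0,0,0.35]])

```text
time: 11.27
tool_pos: [494.7, -139.5, 99.8]
tcp_rot: [179.6, -0.1, 1.0]
ft_force: [-3.1, -19.3, 7.8]
finger_gap: 55.2
```

The bolt has gone rigid at its stop: the side force rose from 9 to 19 N with no further motion. I'll ease off sideways and lift straight up.

>>> jog_arm(targets=[[0,0.001,0,0,0,0,0.35],[0,0.001,-0.003,0,0,0,0.35],[0,0.001,-0.006,0,0,0,0.35],[0,0.001,-0.009,0,0,0,0.35],[0,0.001,-0.012,0,0,0,0.35]])

```text
time: 11.68
tool_pos: [493.4, -139.2, 109.3]
tcp_rot: [179.7, 0.1, 1.0]
ft_force: [1.3, -17.6, -9.7]
finger_gap: 55.9
```

>>> jog_arm(targets=[[0,0.004,-0.005,0,0,0,0.35],[0,0.005,-0.02,0,0,0,0.35],[0,0.005,-0.05,0,0,0,0.35],[0,0.005,-0.085,0,0,0,0.35],[0,0.005,-0.1,0,0,0,0.35]])

```text
time: 12.1
tool_pos: [495.2, -141.7, 214.1]
tcp_rot: [179.9, -0.2, 1.1]
ft_force: [1.0, 0.2, 0.2]
finger_gap: 55.5
```

>>> jog_arm(targets=[[-0.03,0,0,0,0,0,0.35],[-0.06,0,0,0,0,0,0.35],[-0.09,0,0,0,0,0,0.35],[-0.11,0.03,0,0,0,0,0.35],[-0.12,0.06,0,0,0,0,0.35]])

```text
time: 12.52
tool_pos: [373.2, -202.8, 209.7]
tcp_rot: [-180.0, 0.0, 1.2]
ft_force: [0.7, 0.3, 0.1]
finger_gap: 55.4
```

>>> jog_arm(targets=[[-0.01,0.035,0,0,0,0,0.35],[-0.01,0.07,0,0,0,0,0.35],[-0.01,0.105,0,0,0,0,0.35],[-0.01,0.14,0,0,0,0,0.35],[-0.01,0.16,0,0,0,0,0.35]])

```text
time: 12.93
tool_pos: [367.3, -366.5, 209.5]
tcp_rot: [180.0, 0.0, 1.0]
ft_force: [-0.7, -0.2, 0.6]
finger_gap: 55.9
```

```bash
python3 look.py b7; python3 d.py -76 25 100
python3 - <<'E'
from bench import r
import cv2
s=r.snapshot("top")["pixels"][:,:,::-1];cv2.imwrite("pics/top7.png",s);cv2.imwrite("pics/top7y.png",cv2.resize(s[165:255,270:375],None,fx=6,fy=6,interpolation=cv2.INTER_CUBIC))
E
```

```text
t 13.0333 tcp [ 367.3 -366.1  209.3] [-1.7997e+02  8.0000e-02  9.0000e-01] F [-0.9  0.6  0.5] gap 55.4624755025715
target 493.8422902261733 -140.4369226088508 100.0 d(m) [ 0.1302 -0.2236  0.1092]
rotvec [-0.0005  0.0013 -0.0031]
tcp in safe -206.8 -198.2
```

View pics/b7.png

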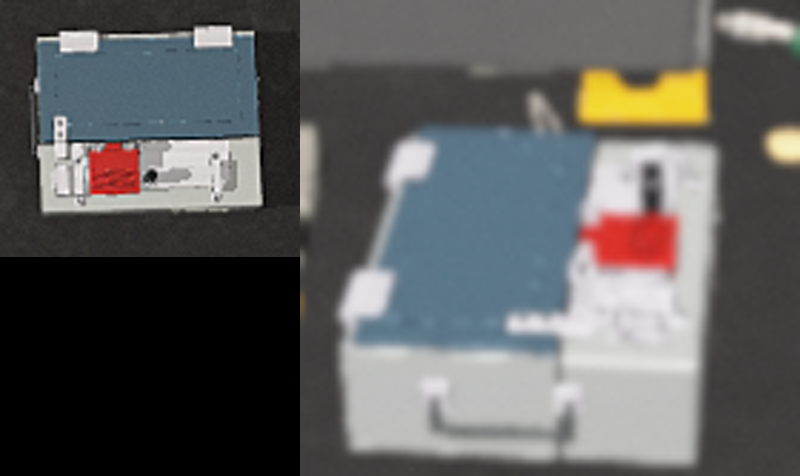

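View pics/top7y.png

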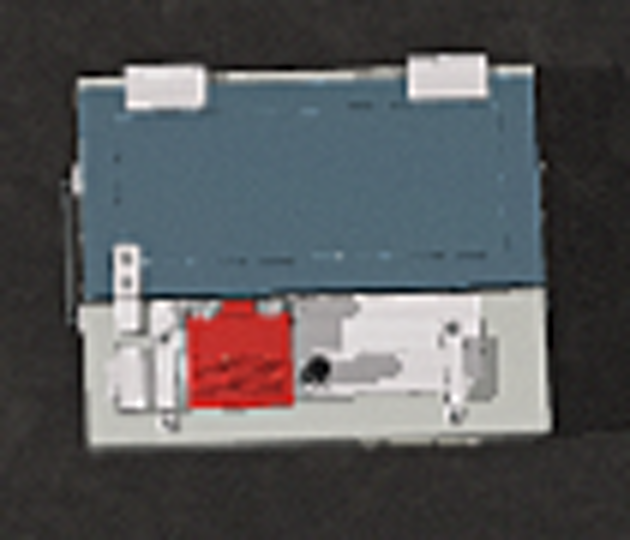

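View pics/top7.png

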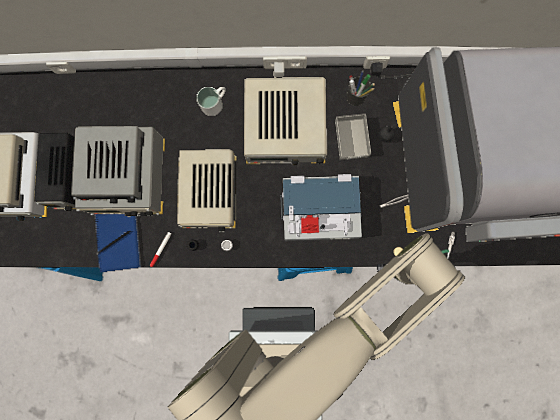

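Run:
```python
import cv2,numpy as np
for f in("b2","b4","b7"):
    a=cv2.imread(f"pics/{f}.png").astype(int)[200:300,600:700];m=(a[...,2]>150)&(a[...,1]<90)
    y,x=np.nonzero(m);R=y[x>60];L=y[x<25];print(f,m.sum(),"right col max",R.max(),"left col max",L.max())
    # knob dark in top
for f in("top0y","top7y"):
    a=cv2.imread(f"pics/{f}.png")[330:400,295:400].max(2);m=(a<60).astype(np.uint8)
    n,l,st,c=cv2.connectedComponentsWithStats(m);i=1+st[1:,4].argmax();print(f,c[i]+[295,330],st[i,4])
```

```text
b2 3189 right col max 66 left col max 63
b4 2938 right col max 77 left col max 69
b7 3343 right col max 66 left col max 63
top0y [363.46173469 369.68367347] 392
top7y [316.49875931 370.27295285] 403
```

```bash
python3 -c "
from bench import r
print(r.hand_in())"
```

```text
the job is handed in; nothing more can be done
None
```

The safe is shut and bolted, and I handed the job in after about 13 s of robot time; the hand-in gives no verdict.

1. **Lid:** I pressed it down with the shut fingertips until it went rigid at z = 86 mm, with about 21 N.
2. **Catch:** I held it at its stop with the left fingertip, at about 8–12 N.
3. **Bolt:** The right fingertip pushed the knob left until it went rigid at its stop, at about 19 N sideways. I kept the catch down throughout, then lifted off.

**Last checks:**
- **Bolt:** The knob had moved about 25.4 mm in the top picture, within the home range of 23.5–26 mm.
- **Catch:** It is back up. Its front edge is at the same image position as before pressing, which was about 11 pixels lower in the enlarged view while it was held down.
- **Lid:** It is shut, with its hasp strap in line in front.
- **Loose things:** The small things look to be where they were. The arm partly hid the brass disc in the last top picture, though the side view showed it in place.

One reading was higher than I meant it to be. As I lifted off, the side force on the knob was still about 18 N, because I eased back only 1 mm. That is within the 20 N limit, and the bolt did not move off its stop.

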